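# Check the return spring of a lathe-side tilt table

## Robot

A 6-joint arm with a two-finger parallel gripper is mounted at the origin on the work surface. World frame = base frame: x ahead of the robot, y to its left, z up, the work surface at z = 0. Lengths are in m, angles in rad, forces in N, time in s.
With the tool pointing down it reaches from about 0.425 to 0.925 m from the base axis. Payload 12.5 kg.
Tool frame: the origin (TCP) lies on the mounting face of the last link; the fingertips stand 173 mm ahead of it and the grasp point (between the pads) lies 155 mm ahead of it; z points along the fingers, y is the line along which they close (so a half turn about z gives the same grasp; the last joint's range is limited). The gripper opens to 85 mm and grips with 20 to 120 N. Pads are 22 mm wide; open, the fingers measure 114 mm over their backs; the gripper's body (76 mm by 85 mm) begins 54 mm behind the grasp point. The pads swing forward as they close: fully open they stand 13 mm farther back than shut.
Start: joints at [1.036, 0.491, 1.559, -0, 1.092, -0.106], TCP at [0.26, 0.568, 0.405] pointing down, gripper open.
Joint ranges: [-3.1, 3.1], [-0.84, 2.19], [0.05, 2.79], [-1.13, 4.28], [0.06, 2.93], [-2.69, 2.69]. Speed limits (rad/s): [2.22, 2.22, 2.79, 3.14, 3.14, 3.14].

## Interface

Orientations are given as a 3x3 rotation matrix whose columns are the frame's x, y, z axes.
In Python, from workcell import read_state, camera, job_done gives the robot as it stands.
- The arm moves only by the tool servo_tool, never from a script. Its argument "commands" is a list of rows, each a list of 6 numbers: the shift along the tool's x, y, z as a fraction of full scale, then the turn, a rotation vector about the tool's x, y, z as a fraction of full scale. In form: [[dx, dy, dz, ax, ay, az], ...]. A call has 1 to 20 rows; each row is the pose to reach, as a shift and turn from the pose commanded when the call began, along the tool's axes at that moment; what a row does not reach only later rows make up. Full scale, the value 1, is 50 cm for a shift and 45 degrees for a turn. A row lasts 1/10 s, in which the tool goes at most 50 mm and 8.59 degrees, less where a joint would pass 70% of its speed; a pose out of reach is approached as far as the arm can. A call with a number of a shift or a turn outside -1 to 1 is refused whole. A call with a gripper value outside its range is refused whole. "claw" is the opening, from -1 (shut) to 1 (fully open), set as the call begins (left out, the last holds). The fingers move at their own pace and stop on an object; the grip force is fixed at half the most. Time passes only in rows, so rows that repeat a pose let the fingers close. It gives the time, the measured TCP pose, the force, the opening and the grip force at its end, in the units of the state.
- read_state(): the state, without advancing time (a new reading comes with each control period).
- camera(name): name is "scene" or "top" or "wrist"; returns a dict with "color" (480x640x3 uint8, blue, green, red), "depth" (480x640 float32, m along the optical axis (not along the pixel's ray), 0 where there is no reading), "fx", "fy", "cx", "cy" (pixels), "R" (3x3) and "t" (3): a world point X has camera coordinates R X + t. Camera axes: x right, y down, z forward; pixel columns grow to the right and rows downward; lengths in m; the calibration is good to about 2 mm. A picture is of the moment at which its call begins.
- job_done(): hands the job in; it is judged then, once.
The state is a dict: "time_s": time; "joint_pos": joint angles; "qd": joint speeds; "joint_torque": joint torques, N m; "tcp_pos": TCP position; "ee_rot": TCP orientation; "ft_force": force on the tool from outside, world axes, zero at the start; "ft_torque": the same for the moment, N m; "gripper_width": finger opening in m; "gripper_force": force on a finger pad.
Only numpy, scipy, OpenCV 4.12 (cv2) and the standard library are available. Lean on these libraries where they do the work, as an engineer would, in place of code of your own. Each camera call takes 0.05 s, during which the arm holds its last target. There are 200 camera calls.

## Task

Check the return spring of the small tilt table: with a fingertip, press down gently on the round rubber pad at its spring-backed corner until the pointer on the opposite side has risen level with the brass marker on the upright scale, without running well past it, and hold it there for about a second. Then let go so that the plate springs back level. Nothing is to be gripped or lifted, and the candlestick, bowl and gouge standing around must stay where they are.

Things in the scene. Friction and masses are not known exactly. Their poses are not given: they have to be found in the camera images.
- mount: fixed tilt table: green base 300 x 230 x 12 mm (135 mm behind to 165 mm ahead of the origin in x) under a tilting aluminium plate. Its pad side (-x) faces the robot, turned by the yaw; the scale stands at +x. Origin: on the table, 75 mm straight below the middle of the plate's pivot line; x from pad to scale, y along the pivot line, z up. Place and yaw vary
- pad_top (a point): centre of the upper face of the round rubber pad to press: 36 mm across, 8 mm thick, fixed on the plate's spring-backed corner, 92 mm from the pivot line and 87 mm above the table when level; z its upward normal. It sinks by about 92 mm x sin(joint value). Pressed straight down, about 2 N starts it moving and about 5 to 10 N brings the pointer to the marker
- pointer_tip (a point): sharp tip of the pointer, a dark steel rod 8 mm thick bent to point sideways, with a conical head 12 mm across (to the mount's +y) just beside the marker; 165 mm from the pivot line, 75 mm above the table while the plate is level; it rises by 165 mm x sin(joint value), that is about 1.8 mm for each mm the pad sinks
- mark_tab: brass marker fixed on the scale board (46 mm wide, top 150 mm above the table): a bar 10 mm high, 48 mm long, pointed end towards the pointer. Origin: at its pointed end, mid-height, 4 mm beside the pointer's path; z up; 103 to 125 mm above the table, varying. The pointer is level with it when the tip's height lies within the marker's height, 5 mm above or below its middle
- tilt_plate (a joint): tilt in rad of the 170 mm square, 8 mm thick aluminium plate, set cornerwise (corners along the mount's +-x and +-y, upper face 79 mm above the table when level): 0 level (rest, on its upper stop), growing as the pad is pressed; lower stop at 0.45. The spring returns it to 0 when let go
- candlestick: loose turned wooden candlestick, 125 mm tall, foot 72 mm across; not to be moved. Origin: centre of its underside
- bowl: loose turned wooden bowl, 96 mm across the rim, 45 mm high; not to be moved. Origin: centre of its underside
- gouge: loose turning gouge lying on the table, 311 mm long along its x, 32 mm thick, wooden handle to its -x; not to be moved. Origin: at table level under its middle

How it is judged:
On the way:
1. a fingertip on the pad holds the pointer tip level with the marker (within 5 mm of its middle) for 0.8 s (z of pointer_tip in the frame of mark_tab between -0.005 and 0.005 m and contact force between the fingers and tilt_plate_c0 above 0.5 N), for 0.8 s.
At the end, for the whole second after the job is handed in: after the held press, the pad has been let go and the plate is back level (joint below 0.02 rad) and at rest; candlestick, bowl and gouge are within 15 mm of where they stood (value of joint tilt_plate below 0.02 rad and velocity of joint tilt_plate between -0.02 and 0.02 rad/s and distance of each of candlestick, bowl, gouge from where it was at the start of the episode below 0.015 m); the robot touches nothing.
It fails at once if the pointer tip runs more than 12 mm above the middle of the marker (z of pointer_tip in the frame of mark_tab above 0.012 m).
It fails at once if the pad or plate is struck or pressed with more than 35 N (contact force between the fingers and mount above 35 N).
It fails at once if the turned wooden candlestick is moved more than 15 mm, or lifted (distance of candlestick from where it was at the start of the episode above 0.015 m).
It fails at once if the small wooden bowl is moved more than 15 mm, or lifted (distance of bowl from where it was at the start of the episode above 0.015 m).
It fails at once if the turning gouge is moved more than 15 mm, or lifted (distance of gouge from where it was at the start of the episode above 0.015 m).
It also fails if it takes over 35 s, if anything falls off the work surface, if the arm or the gripper's body presses on something with over 40 N, if the wrist force passes 120 N, or if a joint passes its speed limit or range.

## Working session

There is one attempt and no reset: what is moved stays moved. The work goes in short steps, Python scripts to look and compute and a tool call to move; the robot and the scene stay as the last step left them, time stands still between calls to the robot, and variables do not carry over. Pictures are saved under pics/ and viewed, at most 10 in all, crops included, and the job is handed in when it is done.

Besides the shell and the picture viewer there is one more tool, called as name(argument=value, ...), one argument or row to a line, values as JSON. servo_tool: Moves the arm, as the interface text tells. Its arguments: {"type":"object","properties":{"commands":{"type":"array","items":{"type":"array","items":{"type":"number","minimum":-1,"maximum":1}}},"claw":{"type":"number"}},"required":["commands"]}

```bash
mkdir -p pics; cat > h.py <<'E'
import numpy as np, cv2
from workcell import read_state, camera, job_done
def pt(c,u,v,z=None):
    "world point of pixel: on plane z, or from depth"
    R,t=np.array(c["R"]),np.array(c["t"])
    d=np.array([(u-c["cx"])/c["fx"],(v-c["cy"])/c["fy"],1.])
    o=-R.T@t; w=R.T@d
    s=(z-o[2])/w[2] if z is not None else c["depth"][int(v),int(u)]
    return o+s*w
def cloud(c):
    v,u=np.mgrid[:480,:640]; D=c["depth"]
    P=np.stack([(u-c["cx"])/c["fx"]*D,(v-c["cy"])/c["fy"]*D,D],-1)
    return (P-np.array(c["t"]))@np.array(c["R"])
E
python3 - <<'E'
from h import *
import pickle
s=read_state();print(s["tcp_pos"],s["ee_rot"],s["time_s"],s["ft_force"])
for n in("scene","top"):
    c=camera(n);cv2.imwrite(f"pics/{n}0.png",c["color"]);pickle.dump(c,open(n+".pkl","wb"))
    print(n,-np.array(c["R"]).T@c["t"],c["fx"])
E
```

```text
[0.25980422 0.56839572 0.40410495] [[-9.09458295e-01  4.15794715e-01 -6.03755160e-04]
 [ 4.15795132e-01  9.09457750e-01 -1.00423603e-03]
 [ 1.31533776e-04 -1.16434925e-03 -9.99999313e-01]] 0.0 [-0.5809405  -0.0947406  -0.53219843]
scene [1.16077639 0.25827606 1.13832276] 522.2435340928389
top [ 0.50893915 -0.00596899  1.21109695] 434.7518778593464
```

View pics/scene0.png

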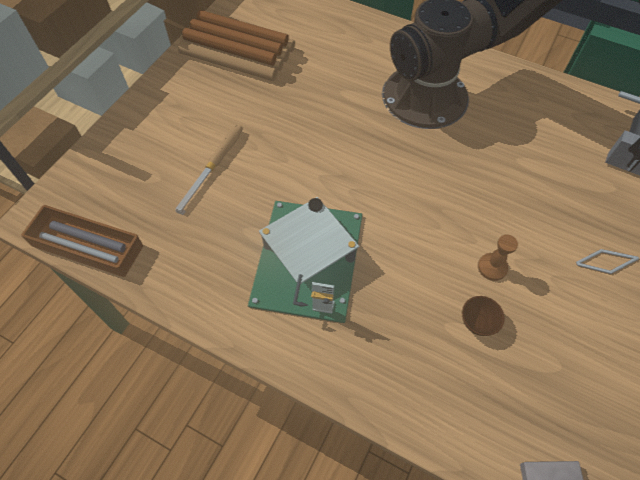

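View pics/top0.png

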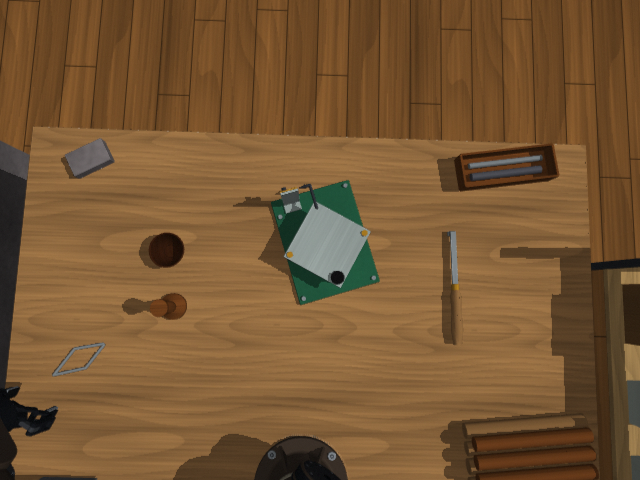

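The scene view shows the pad at (316,205), the pointer at (297,290) and the brass marker at about (322,292). In the top view the pad is at (337,277) and the scale at about (290,195). The candlestick and bowl stand to the left, about 0.25 m from the mount.

```bash
python3 - <<'E'
from h import *
import pickle
S=pickle.load(open("scene.pkl","rb"));T=pickle.load(open("top.pkl","rb"))
def blobs(m,n):
    k,l,st,ce=cv2.connectedComponentsWithStats(m.astype(np.uint8))
    return [(st[i][4],ce[i].round(1)) for i in range(1,k) if st[i][4]>=n]
for n,c,roi in(("scene",S,(190,330,240,370)),("top",T,(170,310,265,385))):
    b=c["color"].astype(int);h=cv2.cvtColor(c["color"],cv2.COLOR_BGR2HSV)
    W=np.zeros((480,640),bool);W[roi[0]:roi[1],roi[2]:roi[3]]=1
    P=cloud(c)
    print(n,"dark")
    for a,p in blobs(W&(b.max(2)<45),20):print(a,p,pt(c,*p,z=.087).round(4),pt(c,*p).round(4))
    print("brass")
    for a,p in blobs(W&(h[...,0]>12)&(h[...,0]<28)&(h[...,1]>140)&(h[...,2]>130),6):print(a,p,pt(c,*p,z=.079).round(4),pt(c,*p).round(4))
s=S["color"][255:325,240:360];t=T["color"][172:232,265:365]
cv2.imwrite("pics/crop.png",np.vstack([cv2.resize(s,(600,350),interpolation=cv2.INTER_CUBIC),cv2.resize(t,(600,240)[:2],interpolation=cv2.INTER_CUBIC)]))
E
```

```text
scene dark
brass
top dark
138 [336.9 277. ] [ 0.5449 -0.078   0.087 ] [ 0.5449 -0.078   0.0866]
brass
2757 [337.7 188.3] [ 0.7803 -0.0754  0.079 ] [ 0.7971 -0.0797  0.0091]
22 [302.9 189.8] [0.7733 0.017  0.079 ] [ 0.7924  0.0186 -0.0025]
60 [267.4 214.4] [0.7043 0.1083 0.079 ] [ 0.7184  0.1166 -0.0026]
124 [267.9 231.4] [0.6592 0.1052 0.079 ] [ 0.6699  0.1131 -0.0016]
25 [364.  232.6] [ 0.6636 -0.1473  0.079 ] [ 0.6633 -0.147   0.0813]
2589 [329.5 287.6] [ 0.5172 -0.06    0.079 ] [ 0.5177 -0.0631  0.0127]
25 [289.4 254. ] [0.6014 0.0468 0.079 ] [0.6015 0.0469 0.0785]
```

View pics/crop.png

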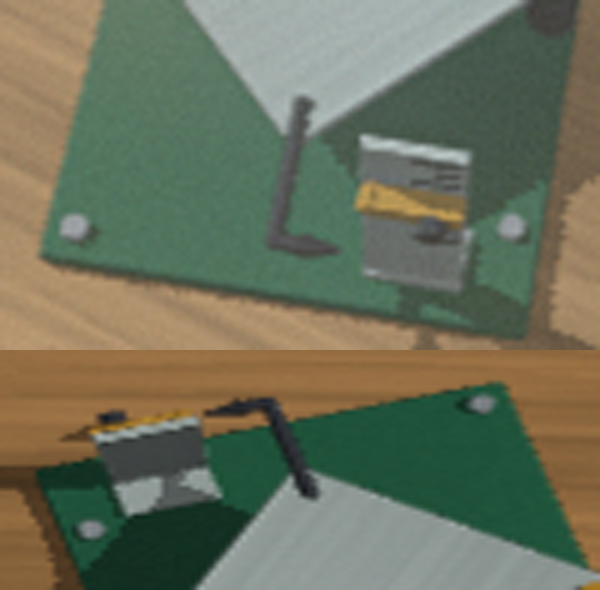

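The crop shows the marker on the scale, left end at about (312,295) in the scene image, and the pointer tip at (307,305) just left of and below it.

```bash
cat >> h.py <<'E'
O=np.array([.6325,-.0503,0]); X=np.array([.952,.305,0]); Y=np.array([-.305,.952,0])
M=np.array([X,Y,[0,0,1]])
E
python3 - <<'E'
from h import *
import pickle
S=pickle.load(open("scene.pkl","rb"))
h=cv2.cvtColor(S["color"],cv2.COLOR_BGR2HSV);P=(cloud(S)-O)@M.T
np.set_printoptions(precision=3,suppress=True,linewidth=150)
m=(h[...,0]>12)&(h[...,0]<30)&(h[...,1]>110);m[:,:311]=0;m[:,335:]=0;m[:288]=0;m[302:]=0
for u in range(309,334,2):
    r=np.where(m[:,u])[0]
    if len(r):print(u,r.min(),r.max(),P[r,u].mean(0),P[r,u,2].min(),P[r,u,2].max())
b=S["color"].max(2)
print("ptr")
for u in range(294,312):
    r=296+np.argmin(b[296:312,u]);print(u,r,b[r,u],P[r,u], end=' ')
R,t=np.array(S["R"]),np.array(S["t"])
def proj(p):
    c=R@(O+M.T@p)+t;return (c[0]/c[2]*S["fx"]+S["cx"],c[1]/c[2]*S["fy"]+S["cy"])
# test: expected rows for marker heights
for y in(0,.02,.04,.05):print(y,[np.round(proj(np.array([.165,y,z])),1) for z in(.075,.103,.125)])
E
```

```text
313 292 296 [0.156 0.041 0.117] 0.11526983123956365 0.11941264203100184
315 292 296 [0.155 0.045 0.116] 0.11250617621633409 0.12023464559364788
317 292 297 [0.156 0.049 0.117] 0.11469788039809682 0.118724755668386
319 293 297 [0.156 0.053 0.116] 0.11434169361051491 0.11965587362318153
321 293 297 [0.155 0.058 0.117] 0.11545067144513615 0.12018403782535474
323 293 297 [0.154 0.062 0.116] 0.11422527381388137 0.11808872050753738
325 294 297 [0.155 0.066 0.117] 0.11219021720855042 0.12203861172643501
327 294 297 [0.154 0.07  0.117] 0.11518498823456312 0.11781717615943843
329 294 298 [0.155 0.075 0.117] 0.11440365721484871 0.11802738413666042
331 295 299 [0.156 0.079 0.116] 0.11463353987188378 0.11739035908423194
ptr
294 304 81 [ 0.167 -0.     0.071] 295 304 78 [0.169 0.002 0.077] 296 298 76 [0.154 0.002 0.075] 297 304 77 [0.17  0.007 0.082] 298 305 79 [0.17  0.009 0.075] 299 305 70 [0.169 0.011 0.076] 300 305 70 [0.169 0.014 0.075] 301 305 73 [0.171 0.016 0.08 ] 302 305 72 [0.168 0.018 0.076] 303 305 74 [0.167 0.02  0.074] 304 305 74 [0.167 0.022 0.075] 305 305 73 [0.167 0.024 0.074] 306 305 74 [0.167 0.027 0.076] 307 305 89 [0.166 0.028 0.074] 308 305 108 [0.139 0.024 0.009] 309 308 112 [0.147 0.028 0.011] 310 300 113 [0.127 0.027 0.011] 311 297 112 [0.119 0.028 0.012] 0 [array([294.3, 302.3]), array([293.8, 297.2]), array([293.3, 293.1])]
0.02 [array([303.2, 303.8]), array([302.9, 298.8]), array([302.6, 294.6])]
0.04 [array([312.2, 305.3]), array([312.1, 300.3]), array([312. , 296.2])]
0.05 [array([316.7, 306.1]), array([316.7, 301.1]), array([316.6, 296.9])]
```

```bash
python3 - <<'E'
from h import *
import pickle
np.set_printoptions(precision=4,suppress=True,linewidth=150)
S=pickle.load(open("scene.pkl","rb"));P=(cloud(S)-O)@M.T
for r in range(286,304):
    w=P[r,314:322];print(r,np.median(w,0),S["color"][r,314:322].mean(0).round())
T=pickle.load(open("top.pkl","rb"));P=(cloud(T)-O)@M.T
print("pad z",np.median(P[274:280,334:340].reshape(-1,3),0))
s=read_state();print(O-.092*X-s["tcp_pos"], (O-.092*X-s["tcp_pos"])@s["ee_rot"])
E
```

```text
286 [0.1479 0.0488 0.1428] [106. 110. 105.]
287 [0.1485 0.0488 0.1396] [106. 110. 105.]
288 [0.1487 0.0489 0.1345] [108. 111. 105.]
289 [0.1485 0.0489 0.1293] [108. 112. 106.]
290 [0.1487 0.0488 0.1241] [110. 111. 105.]
291 [0.1484 0.0487 0.1186] [102. 112. 112.]
292 [0.1502 0.0492 0.1177] [ 81. 119. 137.]
293 [0.1526 0.0497 0.1179] [ 79. 132. 160.]
294 [0.154  0.0499 0.1152] [ 83. 140. 169.]
295 [0.156  0.0502 0.1161] [ 84. 147. 178.]
296 [0.1584 0.0506 0.1159] [ 85. 145. 177.]
297 [0.1597 0.051  0.1137] [ 68. 108. 128.]
298 [0.1602 0.0509 0.11  ] [ 74.  98. 108.]
299 [0.1485 0.0487 0.0753] [102. 106. 104.]
300 [0.1482 0.0488 0.0701] [106. 109. 104.]
301 [0.149  0.0487 0.0654] [105. 108. 104.]
302 [0.1481 0.0488 0.0573] [104. 108. 104.]
303 [0.1489 0.0488 0.0534] [104. 109. 104.]
pad z [-0.0904  0.001   0.0865]
[ 0.2851 -0.6468 -0.4042] [-0.5282 -0.4693  0.4046]
```

The marker's top face is at z≈0.1165, so its middle is at about 0.1115 and the pad must sink about 20 mm. Moving over the pad with the fingers shut.

servo_tool(
  commands=[
    [-0.9,-0.8,0.1,0,0,0],
    [-0.9,-0.8,0.1,0,0,0],
    [-0.9,-0.8,0.1,0,0,0],
    [-0.9,-0.8,0.1,0,0,0],
    [-0.9,-0.8,0.1,0,0,0],
    [-0.9,-0.8,0.1,0,0,0],
    [-0.9,-0.8,0.1,0,0,0],
    [-0.9,-0.8,0.1,0,0,0],
    [-0.9,-0.8,0.1,0,0,0],
    [-0.9,-0.8,0.1,0,0,0],
    [-0.9,-0.8,0.1,0,0,0],
    [-0.9,-0.8,0.1,0,0,0],
    [-0.9,-0.8,0.1,0,0,0],
    [-0.9,-0.8,0.1,0,0,0],
    [-0.9,-0.8,0.1,0,0,0],
    [-0.9,-0.8,0.1,0,0,0],
  ],
  claw=-1,
)

```text
time_s: 1.7
tcp_pos: [0.5023, 0.0187, 0.3548]
ee_rot: [[-0.91, 0.414, -0.0], [0.414, 0.91, 0.0], [0.0, 0.0, -1.0]]
ft_force: [-0.3, -0.3, -0.2]
gripper_width: 0.0002
gripper_force: 0.0
```

```bash
python3 - <<'E'
from h import *
s=read_state();print(s["tcp_pos"],s["joint_pos"],s["time_s"],s["ft_force"],(O-.092*X-s["tcp_pos"])@s["ee_rot"]/.5)
E
```

```text
[0.50233686 0.0187494  0.35483014] [-9.41926082e-02  3.82385150e-01  1.91226726e+00  2.08254373e-04
  8.47053461e-01 -1.23798431e+00] 1.7 [-0.32341653 -0.26762816 -0.23820895] [-0.15807856 -0.14156859  0.70961967]
```

servo_tool(
  commands=[
    [-0.08,-0.07,0,0,0,0],
    [-0.158,-0.142,0,0,0,0],
    [-0.158,-0.142,0.05,0,0,0],
    [-0.158,-0.142,0.1,0,0,0],
    [-0.158,-0.142,0.14,0,0,0],
    [-0.158,-0.142,0.16,0,0,0],
    [-0.158,-0.142,0.16,0,0,0],
    [-0.158,-0.142,0.16,0,0,0],
  ],
)

```text
time_s: 2.5
tcp_pos: [0.5454, -0.0793, 0.2754]
ee_rot: [[-0.91, 0.415, 0.001], [0.415, 0.91, -0.0], [-0.001, 0.0, -1.0]]
ft_force: [-1.0, -0.4, 0.9]
gripper_width: 0.0003
gripper_force: 0.0
```

```bash
python3 - <<'E'
from h import *
s=read_state();print(s["tcp_pos"],s["ft_force"],O-.092*X-s["tcp_pos"])
c=camera("scene");a=cv2.resize(c["color"][180:330,240:370],(520,600),interpolation=cv2.INTER_CUBIC)
cv2.imwrite("pics/s1.png",a)
E
```

```text
[ 0.54535878 -0.07928781  0.27541916] [-1.02308438 -0.44000519  0.91700023] [-0.00044278  0.00092781 -0.27541916]
```

View pics/s1.png

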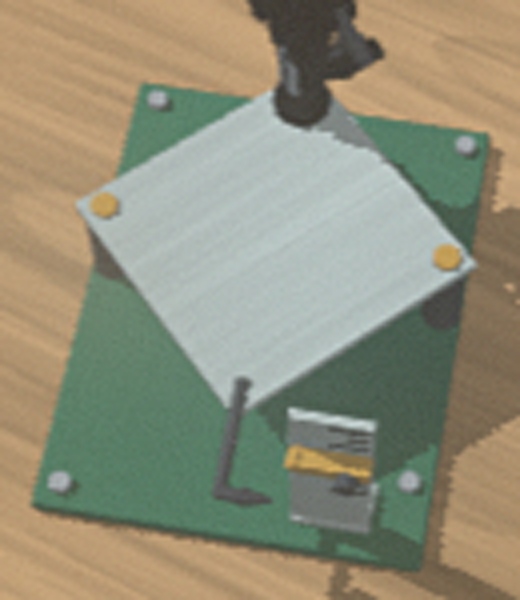

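The finger is just above the pad (crop (300,105)) and the pointer is clearly visible at (245,497). I'll lower slowly by 27 mm, about 12 mm of press.

servo_tool(
  commands=[
    [0,0,0.006,0,0,0],
    [0,0,0.012,0,0,0],
    [0,0,0.018,0,0,0],
    [0,0,0.022,0,0,0],
    [0,0,0.026,0,0,0],
    [0,0,0.03,0,0,0],
    [0,0,0.034,0,0,0],
    [0,0,0.038,0,0,0],
    [0,0,0.042,0,0,0],
    [0,0,0.046,0,0,0],
    [0,0,0.05,0,0,0],
    [0,0,0.054,0,0,0],
    [0,0,0.054,0,0,0],
    [0,0,0.054,0,0,0],
  ],
)

```text
time_s: 3.95
tcp_pos: [0.5449, -0.0799, 0.2476]
ee_rot: [[-0.909, 0.416, -0.001], [0.416, 0.909, 0.0], [0.001, -0.0, -1.0]]
ft_force: [-5.7, -2.8, 6.7]
gripper_width: -0.0
gripper_force: 3.3
```

```bash
cat > m.py <<'E'
from h import *
# pointer: dark pixels at scene columns left of the marker; height by ray onto the mount's x=165cos plane, and by depth
c=camera("scene");s=read_state();P=(cloud(c)-O)@M.T;b=c["color"].max(2)
k=(P[...,0]>.145)&(P[...,0]<.185)&(P[...,1]>.008)&(P[...,1]<.029)&(P[...,2]>.06)&(P[...,2]<.15)
k[:,:285]=0
z=P[k][:,2];print("n",k.sum(),"ptr mean",P[k].mean(0),"med z",np.median(z),"rows",np.where(k)[0].mean())
# plate tilt from plane fit
q=(abs(P[...,0])<.06)&(abs(P[...,1])<.03)&(P[...,2]>.05)&(P[...,2]<.11)
A=np.c_[P[q][:,0],np.ones(q.sum())];co=np.linalg.lstsq(A,P[q][:,2],rcond=None)[0]
th=np.arctan(co[0]);print("tilt",th,"tip z",.075+.165*np.sin(th),"sink",.092*np.sin(th))
print(s["time_s"],s["tcp_pos"],s["ft_force"])
cv2.imwrite("pics/m%d.png"%(s["time_s"]*100),cv2.resize(c["color"][255:325,280:350],(560,560),interpolation=cv2.INTER_CUBIC))
E
python3 m.py
```

```text
n 32 ptr mean [0.16473664 0.01642498 0.10141029] med z 0.10131709793773433 rows 298.71875
tilt 0.1478056742299455 tip z 0.09929923461582141 sink 0.013548664149427693
4.0 [ 0.54485916 -0.07992153  0.24766141] [-5.09894744 -1.82508244  5.95483742]
```

servo_tool(
  commands=[
    [0,0,0.003,0,0,0],
    [0,0,0.006,0,0,0],
    [0,0,0.009,0,0,0],
    [0,0,0.011,0,0,0],
    [0,0,0.011,0,0,0],
    [0,0,0.011,0,0,0],
  ],
)

```text
time_s: 4.6
tcp_pos: [0.5449, -0.0799, 0.2423]
ee_rot: [[-0.909, 0.416, -0.0], [0.416, 0.909, 0.0], [0.0, -0.0, -1.0]]
ft_force: [-4.9, -2.3, 7.8]
gripper_width: 0.0002
gripper_force: 4.0
```

```bash
python3 m.py; ls pics
```

```text
n 33 ptr mean [0.16301428 0.01656334 0.11145704] med z 0.11150282413037636 rows 296.1212121212121
tilt 0.20887887869864544 tip z 0.10921494083303268 sink 0.019077421555387913
4.65 [ 0.5449454  -0.07989853  0.24229485] [-4.70415069 -1.88432752  6.95219234]
crop.png
m400.png
m465.png
s1.png
scene0.png
top0.png
```

View pics/m465.png

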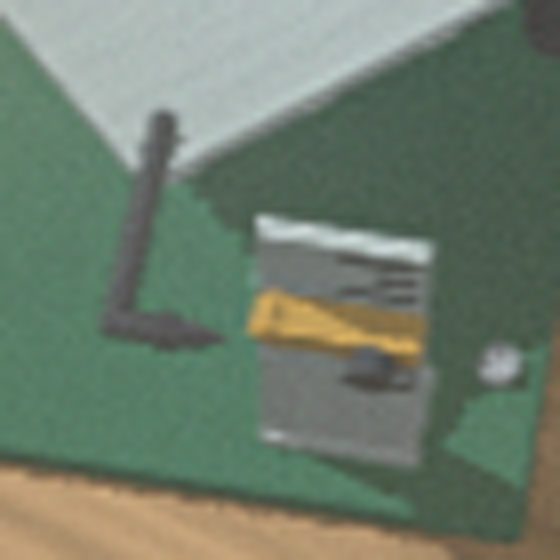

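The pointer tip at crop (222,338) is next to the marker's pointed end (250,330), so they're nearly level. I'll check the bias of both height measures on the saved rest image, where the tip is known to be at 75 mm.

```bash
sed 's/^c=camera("scene")/import pickle;c=pickle.load(open("scene.pkl","rb"))/;/imwrite/d' m.py > m0.py; python3 m0.py; python3 - <<'E'
from h import *
import pickle
S=pickle.load(open("scene.pkl","rb"));P=(cloud(S)-O)@M.T
w=P[292:297,313:332].reshape(-1,3);w=w[(w[:,0]>.150)&(w[:,0]<.158)];print("tab top",np.median(w,0),len(w))
w=P[:,314:331].reshape(-1,3);w=w[(w[:,2]>.14)&(w[:,2]<.16)&(w[:,0]>.13)];print("board top",np.percentile(w[:,2],[50,90]))
E
```

```text
n 34 ptr mean [0.16641825 0.01636917 0.07632837] med z 0.07601575989601202 rows 303.97058823529414
tilt 0.0026692850820960413 tip z 0.0754404315155269 sink 0.00024557393593015354
4.65 [ 0.5449454  -0.07989853  0.24229485] [-4.70415069 -1.88432752  6.95219234]
tab top [0.15341871 0.05710867 0.11641027] 64
board top [0.14789816 0.1503863 ]
```

The tip is at about 0.1095 and the marker's middle at about 0.1114, so I'll press 1 mm more and hold.

servo_tool(
  commands=[
    [0,0,0.001,0,0,0],
    [0,0,0.002,0,0,0],
    [0,0,0.002,0,0,0],
    [0,0,0.002,0,0,0],
    [0,0,0.002,0,0,0],
    [0,0,0.002,0,0,0],
    [0,0,0.002,0,0,0],
    [0,0,0.002,0,0,0],
    [0,0,0.002,0,0,0],
    [0,0,0.002,0,0,0],
    [0,0,0.002,0,0,0],
    [0,0,0.002,0,0,0],
    [0,0,0.002,0,0,0],
    [0,0,0.002,0,0,0],
  ],
)

```text
time_s: 6.05
tcp_pos: [0.545, -0.0799, 0.2413]
ee_rot: [[-0.909, 0.416, -0.0], [0.416, 0.909, 0.0], [0.0, -0.0, -1.0]]
ft_force: [-5.4, -2.1, 7.2]
gripper_width: -0.0001
gripper_force: 4.1
```

```bash
python3 m.py
```

```text
n 31 ptr mean [0.16280339 0.01720704 0.11393329] med z 0.11392656955268747 rows 295.61290322580646
tilt 0.22198175783595273 tip z 0.1113269256403013 sink 0.020255013084289213
6.1 [ 0.5449695  -0.07987953  0.24136801] [-4.94966756 -1.6641696   7.26274793]
```

The tip is at 0.111–0.113, level with the marker, and has been held for over 1 s. Now releasing slowly, then clearing.

servo_tool(
  commands=[
    [0,0,-0.006,0,0,0],
    [0,0,-0.012,0,0,0],
    [0,0,-0.018,0,0,0],
    [0,0,-0.024,0,0,0],
    [0,0,-0.03,0,0,0],
    [0,0,-0.036,0,0,0],
    [0,0,-0.042,0,0,0],
    [0,0,-0.05,0,0,0],
    [0,0,-0.08,0,0,0],
    [0,0,-0.12,0,0,0],
    [0,0,-0.16,0,0,0],
    [0,0,-0.2,0,0,0],
    [0,0,-0.2,0,0,0],
    [0,0,-0.2,0,0,0],
    [0,0,-0.2,0,0,0],
    [0,0,-0.2,0,0,0],
    [0,0,-0.2,0,0,0],
  ],
)

```text
time_s: 7.8
tcp_pos: [0.5451, -0.0799, 0.3405]
ee_rot: [[-0.909, 0.416, -0.001], [0.416, 0.909, 0.0], [0.001, -0.0, -1.0]]
ft_force: [0.1, 0.3, -0.4]
gripper_width: -0.0002
gripper_force: 0.0
```

```bash
python3 m.py; python3 -c "
from h import *
s=read_state();print(abs(np.array(s['qd'])).max());print(job_done())"
```

```text
n 34 ptr mean [0.16675855 0.01645705 0.07716077] med z 0.07808089463848997 rows 303.97058823529414
tilt -0.002475358621947438 tip z 0.07459156624448515 sink -0.0002277327606507001
7.85 [ 0.54514796 -0.07988238  0.34064483] [0.81255421 0.74786129 0.03671275]
0.002545707703683629
the job is handed in; nothing more can be done
None
```

The job is handed in: by my camera measurements the pointer was held level with the marker (tip about 111–113 mm, marker middle about 111 mm) for over 1 s, and the plate is back level with the robot clear; no verdict came back.

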